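# Lay out the gearbox gears in order of size

### The job

Lay the four loose steel gears on the row of round cork marks, one centred on each mark, flat with the hub up, in order of size: the largest on the mark next to the standing splined shaft, then ever smaller away from it. Leave the spray can at the other end of the board standing where it is.

Things in the scene. Friction and masses are not known exactly. Their poses are not given: they have to be found in the camera images.
- gear_a: loose spur gear: a toothed dark steel disc 42 mm across the teeth and 16 mm thick, lying flat with a bright round hub 30 mm in diameter standing 28 mm up from its centre (44 mm high in all, a 18 mm bore in the hub's top, 12 mm deep); all four gears have the same hub and height and weigh 0.1 to 0.6 kg. Origin at the centre of its underside, z up through the hub.
- gear_b: loose spur gear: a toothed dark steel disc 56 mm across the teeth and 16 mm thick, lying flat with a bright round hub 30 mm in diameter standing 28 mm up from its centre (44 mm high in all, a 18 mm bore in the hub's top, 12 mm deep); all four gears have the same hub and height and weigh 0.1 to 0.6 kg. Origin at the centre of its underside, z up through the hub.
- gear_c: loose spur gear: a toothed dark steel disc 70 mm across the teeth and 16 mm thick, lying flat with a bright round hub 30 mm in diameter standing 28 mm up from its centre (44 mm high in all, a 18 mm bore in the hub's top, 12 mm deep); all four gears have the same hub and height and weigh 0.1 to 0.6 kg. Origin at the centre of its underside, z up through the hub.
- gear_d: loose spur gear: a toothed dark steel disc 84 mm across the teeth and 16 mm thick, lying flat with a bright round hub 30 mm in diameter standing 28 mm up from its centre (44 mm high in all, a 18 mm bore in the hub's top, 12 mm deep); all four gears have the same hub and height and weigh 0.1 to 0.6 kg. Origin at the centre of its underside, z up through the hub.
- mark0: one of four alike round cork marks, 60 mm in diameter and 3 mm thick, fixed in a straight row 100 mm apart along the dark wooden board (120 x 700 mm, 15 mm thick, fixed on the bench); which name lies where in the row varies. Origin at the centre of its underside (on the board's top); its y axis runs along the row and x across it.
- mark1: one of four alike round cork marks, 60 mm in diameter and 3 mm thick, fixed in a straight row 100 mm apart along the dark wooden board (120 x 700 mm, 15 mm thick, fixed on the bench); which name lies where in the row varies. Origin at the centre of its underside (on the board's top); its y axis runs along the row and x across it.
- mark2: one of four alike round cork marks, 60 mm in diameter and 3 mm thick, fixed in a straight row 100 mm apart along the dark wooden board (120 x 700 mm, 15 mm thick, fixed on the bench); which name lies where in the row varies. Origin at the centre of its underside (on the board's top); its y axis runs along the row and x across it.
- mark3: one of four alike round cork marks, 60 mm in diameter and 3 mm thick, fixed in a straight row 100 mm apart along the dark wooden board (120 x 700 mm, 15 mm thick, fixed on the bench); which name lies where in the row varies. Origin at the centre of its underside (on the board's top); its y axis runs along the row and x across it.
- shaft: splined steel output shaft with a round bolt flange, standing upright on one end of the board, fixed: flange 88 mm in diameter, shaft 44 then 32 mm, 130 mm tall. In line with the marks, 135 mm from the nearest mark; either end. Origin at the centre of its underside.
- can: loose white and grey spray can with a red cap, 60 mm in diameter, 146 mm tall, 0.35 kg, standing on the other end of the board, in line with the marks, 135 mm from the nearest mark. Not to be moved. Origin at the centre of its underside.
Mind the look-alikes: they are no part of the job. What is shaped like the gear_d but orange is not meant.

How it is judged:
At the end, for the whole second after the job is handed in: Each gear lies flat (within 0.1 rad), hub up, released and at rest, its centre within 12 mm of a mark's centre: the 84 mm gear on the mark nearest the shaft (135 mm from it), then the 70, 56 and 42 mm gears on the second, third and fourth marks from the shaft ((horizontal distance between gear_d and mark0 below 0.012 m or horizontal distance between gear_d and mark1 below 0.012 m or horizontal distance between gear_d and mark2 below 0.012 m or horizontal distance between gear_d and mark3 below 0.012 m) and horizontal distance between gear_d and shaft between 0.105 and 0.165 m and angle between each of gear_d, gear_c, gear_b, gear_a's own z axis and vertical below 0.1 rad and linear speed of each of gear_d, gear_c, gear_b, gear_a below 0.02 m/s and angular speed of each of gear_d, gear_c, gear_b, gear_a below 0.2 rad/s and (horizontal distance between gear_c and mark0 below 0.012 m or horizontal distance between gear_c and mark1 below 0.012 m or horizontal distance between gear_c and mark2 below 0.012 m or horizontal distance between gear_c and mark3 below 0.012 m) and horizontal distance between gear_c and shaft between 0.205 and 0.265 m and (horizontal distance between gear_b and mark0 below 0.012 m or horizontal distance between gear_b and mark1 below 0.012 m or horizontal distance between gear_b and mark2 below 0.012 m or horizontal distance between gear_b and mark3 below 0.012 m) and horizontal distance between gear_b and shaft between 0.305 and 0.365 m and (horizontal distance between gear_a and mark0 below 0.012 m or horizontal distance between gear_a and mark1 below 0.012 m or horizontal distance between gear_a and mark2 below 0.012 m or horizontal distance between gear_a and mark3 below 0.012 m) and horizontal distance between gear_a and shaft between 0.405 and 0.465 m); the robot touches nothing.
It fails at once if the spray can is knocked over or moved by more than 20 mm (distance of can from where it was at the start of the episode above 0.02 m or angle between can's own z axis and vertical above 0.3 rad).
It also fails if it takes over 102 s, if anything falls off the work surface, if the arm or the gripper's body presses on something with over 40 N, if the wrist force passes 120 N, or if a joint passes its speed limit or range.

### The arm

A 7-joint arm with a two-finger parallel gripper is mounted at the origin on the work surface. World frame = base frame: x ahead of the robot, y to its left, z up, the work surface at z = 0. Lengths are in m, angles in rad, forces in N, time in s.
With the tool pointing down it reaches from about 0.425 to 0.925 m from the base axis. Payload 6.8 kg.
Tool frame: the origin (TCP) lies at the very end of the fingers, on their centre line; the grasp point (between the pads) lies 19 mm behind it; z points along the fingers, y is the line along which they close (so a half turn about z gives the same grasp; the last joint's range is limited). The gripper opens to 85 mm and grips with 20 to 120 N. Pads are 22 mm wide; open, the fingers measure 114 mm over their backs; the gripper's body (76 mm by 85 mm) begins 54 mm behind the grasp point. The pads swing forward as they close: fully open they stand 13 mm farther back than shut.
Start: joints at [-1.447, 0.477, 0.022, 1.555, -0.011, 1.109, -0.083], TCP at [0.155, 0.657, 0.231] pointing down, gripper open.
Joint ranges: [-2.96, 2.96], [-0.34, 2.1], [-1.41, 1.46], [0.24, 2.44], [-1.37, 4.51], [0.17, 1.92], [-2.96, 2.96]. Speed limits (rad/s): [2.39, 2.39, 3.14, 3.14, 3.14, 3.14, 3.14].

### API

Orientations are given as a rotation vector (axis times angle).
In Python, from bench import get_obs, grab_frame, hand_in gives the robot as it stands.
- The arm moves only by the tool drive_tool, never from a script. Its argument "rows" is a list of rows, each an object with "offset": the shift along the tool's x, y, z as a fraction of full scale, a list of three; "rotation": the turn, a rotation vector about the tool's x, y, z as a fraction of full scale, a list of three; "claw": the opening, from 0 (shut) to 1 (fully open). In form: [{"offset": [tx, ty, tz], "rotation": [wx, wy, wz], "claw": claw}, ...]. A call has 1 to 20 rows; each row is the pose to reach, as a shift and turn from the pose commanded when the call began, along the tool's axes at that moment; what a row does not reach only later rows make up. Full scale, the value 1, is 0.15 m for a shift and 2 rad for a turn. A row lasts 1/12 s, in which the tool goes at most 41.7 mm and 7.16 degrees, less where a joint would pass 70% of its speed; a pose out of reach is approached as far as the arm can. A call with a number of a shift or a turn outside -1 to 1 is refused whole. A call with a gripper value outside its range is refused whole. The fingers move at their own pace and stop on an object; "force" is the grip in N (left out, the last holds). Time passes only in rows, so rows that repeat a pose let the fingers close. It gives the time, the measured TCP pose, the force, the opening and the grip force at its end, in the units of the state.
- get_obs(): the state, without advancing time (a new reading comes with each control period).
- grab_frame(name): name is "side" or "top"; returns a dict with "frame" (384x512x3 uint8, red, green, blue), "z_map" (384x512 float32, m along the optical axis (not along the pixel's ray), 0 where there is no reading), "vfov" (degrees; the focal length in pixels is half the picture's height over the tangent of half this angle, whatever the lens; pixels are square), "cx", "cy" (the principal point, pixels), "R" (3x3) and "t" (3): a world point X has camera coordinates R X + t. Camera axes: x right, y down, z forward; pixel columns grow to the right and rows downward; lengths in m; the calibration is good to about 2 mm. A picture is of the moment at which its call begins.
- hand_in(): hands the job in; it is judged then, once.
The state is a dict: "clock": time; "joints": joint angles; "qvel": joint speeds; "tau": joint torques, N m; "tcp_pos": TCP position; "orientation": TCP orientation; "contact_force": force on the tool from outside, world axes, zero at the start; "moment": the same for the moment, N m; "grip_width": finger opening in m; "gripper_force": force on a finger pad.
Only numpy, scipy, OpenCV 4.12 (cv2) and the standard library are available. Lean on these libraries where they do the work, as an engineer would, in place of code of your own. Each camera call takes 0.05 s, during which the arm holds its last target. There are 200 camera calls.

## Working session

There is one attempt and no reset: what is moved stays moved. The work goes in short steps, Python scripts to look and compute and a tool call to move; the robot and the scene stay as the last step left them, time stands still between calls to the robot, and variables do not carry over. Pictures are saved under pics/ and viewed, at most 14 in all, crops included, and the job is handed in when it is done.

Besides the shell and the picture viewer there is one more tool, called after "Call:" as name([rows], argument=value, ...), one row to a line, values as JSON. drive_tool: Moves the arm, as the interface text tells. Its arguments: {"type":"object","properties":{"rows":{"type":"array","items":{"type":"object","properties":{"offset":{"type":"array","items":{"type":"number"}},"rotation":{"type":"array","items":{"type":"number"}},"claw":{"type":"number"}}}},"force":{"type":"number"}},"required":["rows"]}

```bash
ls; mkdir -p pics
python3 - <<'E'
from bench import *
import cv2,numpy as np
print(get_obs())
for n in("top","side"):
    f=grab_frame(n); cv2.imwrite(f"pics/{n}0.png",cv2.cvtColor(f["frame"],cv2.COLOR_RGB2BGR)); np.savez(f"{n}0.npz",**f)
    print(n,f["vfov"],f["cx"],f["cy"],f["R"],f["t"])
E
```

```text
pics
{'clock': 0.0, 'joints': array([-1.44710146,  0.47781894,  0.02230025,  1.55648186, -0.01153425,
        1.10930362, -0.08309638]), 'qvel': array([ 0.00072076,  0.00144592,  0.0006798 ,  0.00027237,  0.00064524,
       -0.00138458,  0.00035422]), 'tau': array([ 7.16026370e-04, -5.96442103e+01,  1.60884205e+00, -2.81196731e+01,
        1.24834399e-02,  9.22757172e-03,  1.16523410e-05]), 'tcp_pos': array([0.15490601, 0.65635455, 0.23029948]), 'orientation': array([-3.63203514e-01, -3.12039892e+00,  2.95431948e-03]), 'contact_force': array([ 0.22941868, -0.34331757, -0.19878574]), 'moment': array([-0.01504898, -0.01419675,  0.02541248]), 'gripper_force': 0.0, 'grip_width': 0.08503269207505733}
top 54.7596606402554 256.17410584103 191.8182121063056 [[ 0.02617295 -0.99938276  0.02343241]
 [-0.99535566 -0.02822542 -0.092035  ]
 [ 0.09263958 -0.02091475 -0.99548003]] [-0.005919    0.47985889  1.09331621]
side 53.76631486336346 262.4307886964258 193.79812567957413 [[-0.83294142 -0.55286083 -0.02352655]
 [-0.2861137   0.46667203 -0.83687285]
 [ 0.4736534  -0.69033479 -0.54689152]] [0.37668004 0.16939703 0.72556697]
```

View pics/top0.png

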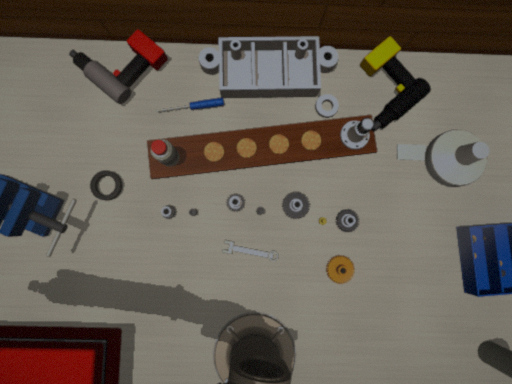

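View pics/side0.png

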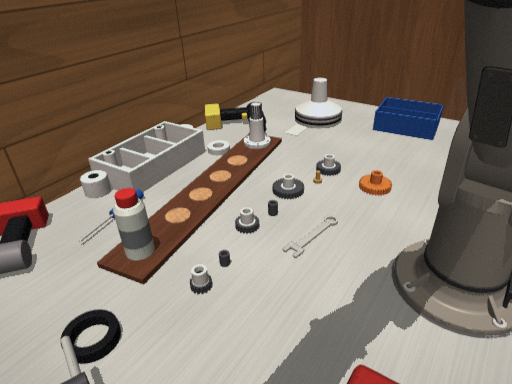

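The top view shows the marks at (214,152), (247,147), (279,144) and (311,140), with the shaft to the right at (356,134) and the can to the left at (163,152). The gears are at (168,212) a, (235,202) b, (347,220) c and (295,205) d. The orange decoy is at (341,269). The side view agrees.

```bash
cat > h.py <<'E'
import numpy as np,cv2
from bench import *
def world(f):
    fl=192/np.tan(np.radians(f["vfov"]/2)); v,u=np.mgrid[:384,:512]; z=f["z_map"]
    P=np.dstack([(u-f["cx"])/fl*z,(v-f["cy"])/fl*z,z])-f["t"]
    return P@f["R"]
def ray(f,u,v,h):
    fl=192/np.tan(np.radians(f["vfov"]/2)); d=np.array([(u-f["cx"])/fl,(v-f["cy"])/fl,1])@f["R"]
    c=-f["t"]@f["R"]; return c+d*(h-c[2])/d[2]
E
python3 - <<'E'
from h import *
f=dict(np.load("top0.npz")); W=world(f); F=f["frame"]
for n,(u,v) in dict(a=(168,212),b=(235,202),c=(347,220),d=(295,205)).items():
    m=np.zeros((384,512),bool); m[v-22:v+22,u-22:u+22]=1
    gear=m&(W[...,2]>.008)&(W[...,2]<.06); 
    nl,lab=cv2.connectedComponents(gear.astype(np.uint8)); l=np.argmax(np.bincount(lab.ravel())[1:])+1
    g=lab==l; hub=g&(W[...,2]>.036); 
    vs,us=np.nonzero(hub); (c,r)=cv2.minEnclosingCircle(np.c_[us,vs].astype(np.float32))
    disc=g&(W[...,2]<.022)
    p=W[g]; print(n,"hubmean",W[hub].mean(0).round(4),"circ",ray(f,*c,.044).round(4),r,"px",hub.sum(),"disc ext",np.ptp(p[:,0]),np.ptp(p[:,1]),(p[:,:2].max(0)+p[:,:2].min(0))/2)
hsv=cv2.cvtColor(F,cv2.COLOR_RGB2HSV)
for u,v in[(214,152),(247,147),(279,144),(311,140)]:
    q=hsv[v,u]; d=np.zeros((384,512),np.uint8); d[v-15:v+15,u-15:u+15]=1
    m=((hsv[...,2]>130)&(d>0)).astype(np.uint8)
    vs,us=np.nonzero(m); c,r=cv2.minEnclosingCircle(np.c_[us,vs].astype(np.float32))
    print(q,hsv[v,u-18],m.sum(),r,"cen",ray(f,us.mean(),vs.mean(),.018).round(4),ray(f,*c,.018).round(4),W[v,u].round(4))
E
```

```text
a hubmean [0.4155 0.2691 0.0431] circ [0.4152 0.2691 0.044 ] 5.1500983238220215 px 59 disc ext 0.03903243432831782 0.0383335578139731 [0.4138737  0.26769833]
b hubmean [0.4477 0.0694 0.0429] circ [0.4487 0.0691 0.044 ] 5.001094341278076 px 52 disc ext 0.05426244906724026 0.05442042620829038 [0.44812193 0.06994819]
c hubmean [ 0.4033 -0.2716  0.0427] circ [ 0.4033 -0.271   0.044 ] 5.270558834075928 px 65 disc ext 0.06710800059837624 0.07033868872263374 [ 0.40301877 -0.27178025]
d hubmean [ 0.4461 -0.114   0.0432] circ [ 0.4453 -0.1138  0.044 ] 5.063737392425537 px 57 disc ext 0.08243050771614141 0.07951943213687855 [ 0.44566766 -0.11457161]
[ 19 139 138] [  9 146  84] 244 9.014669418334961 cen [0.6004 0.1404 0.018 ] [0.6009 0.1403 0.018 ] [0.5978 0.1383 0.0202]
[ 21 128 138] [ 10 169  77] 238 8.813552856445312 cen [0.615  0.0418 0.018 ] [0.6149 0.0415 0.018 ] [0.6182 0.0387 0.0116]
[ 19 133 138] [ 10 174  79] 240 8.82276439666748 cen [ 0.6299 -0.0571  0.018 ] [ 0.6305 -0.0572  0.018 ] [ 0.6295 -0.0591  0.0164]
[ 21 141 139] [ 10 192  73] 238 8.778820037841797 cen [ 0.6449 -0.1559  0.018 ] [ 0.6451 -0.1562  0.018 ] [ 0.6458 -0.1578  0.0135]
```

```bash
cat >> h.py <<'E'
from scipy.spatial.transform import Rotation as Ro
G=dict(a=(.4150,.2688),b=(.4482,.0694),c=(.4032,-.2714),d=(.4457,-.1140))
M=dict(a=(.6006,.1403),b=(.6150,.0416),c=(.6301,-.0571),d=(.6450,-.1560))
def rel(p,q=None):
    o=get_obs(); R=Ro.from_rotvec(o["orientation"]).as_matrix()
    q=o["tcp_pos"] if q is None else q
    return (R.T@(np.array(p)-q)/.15).round(3)
E
python3 - <<'E'
from h import *
print(Ro.from_rotvec(get_obs()["orientation"]).as_matrix().round(3))
p=np.array([.155,.657,.231])
for n in "abcd":
    for T in(G,M):
        q=np.array([*T[n],.13]); print(n,rel(q,p)); p=q
f=dict(np.load("top0.npz")); W=world(f)
for u,v in[(194,212),(261,211),(322,220),(163,152)]: print(W[v-3:v+4,u-3:u+4,2].max(),W[v,u])
E
```

```text
[[-0.973  0.23  -0.   ]
 [ 0.23   0.973 -0.002]
 [-0.    -0.002 -1.   ]]
a [-2.281 -2.119  0.677]
a [-1.401e+00 -5.490e-01  1.000e-03]
b [ 0.88  -0.693  0.001]
b [-1.125  0.075 -0.   ]
c [ 0.895 -2.355  0.004]
c [-1.144  1.738 -0.003]
d [ 1.109e+00 -6.520e-01  1.000e-03]
d [-1.357  0.033  0.   ]
0.03263347667751766 [0.41422033 0.19122586 0.02047747]
0.03506851769586258 [ 0.42262046 -0.0088478   0.02087564]
0.035227760024269715 [ 0.40034459 -0.19062055  0.03177118]
0.16383528118060905 [0.56638789 0.26006051 0.15702829]
```

Call:
drive_tool([
  {"offset": [-0.25, -0.25, 0.1], "rotation": [0, 0, 0], "claw": 0.6},
  {"offset": [-0.5, -0.45, 0.2], "rotation": [0, 0, 0], "claw": 0.6},
  {"offset": [-0.75, -0.7, 0.3], "rotation": [0, 0, 0], "claw": 0.6},
  {"offset": [-1, -1, 0.3], "rotation": [0, 0, 0], "claw": 0.6},
  {"offset": [-1, -1, 0.3], "rotation": [0, 0, 0], "claw": 0.6},
  {"offset": [-1, -1, 0.3], "rotation": [0, 0, 0], "claw": 0.6},
], force=60)

```text
clock: 0.6
tcp_pos: [0.2707, 0.4689, 0.1849]
orientation: [0.375, 3.118, -0.009]
contact_force: [0.9, -0.9, -0.7]
grip_width: 0.051
gripper_force: 0.0
```

Call:
drive_tool([
  {"offset": [-0.25, -0.25, 0.1], "rotation": [0, 0, 0], "claw": 0.6},
  {"offset": [-0.5, -0.45, 0.2], "rotation": [0, 0, 0], "claw": 0.6},
  {"offset": [-0.75, -0.7, 0.3], "rotation": [0, 0, 0], "claw": 0.6},
  {"offset": [-1, -1, 0.38], "rotation": [0, 0, 0], "claw": 0.6},
  {"offset": [-1, -1, 0.38], "rotation": [0, 0, 0], "claw": 0.6},
  {"offset": [-1, -1, 0.38], "rotation": [0, 0, 0], "claw": 0.6},
])

```text
clock: 1.1
tcp_pos: [0.3801, 0.289, 0.1278]
orientation: [-0.375, -3.118, 0.007]
contact_force: [-1.0, -0.4, -0.3]
grip_width: 0.051
gripper_force: 0.0
```

Call:
drive_tool([
  {"offset": [-0.14, -0.06, 0], "rotation": [0, 0, 0], "claw": 0.6},
  {"offset": [-0.281, -0.119, 0], "rotation": [0, 0, 0], "claw": 0.6},
  {"offset": [-0.281, -0.119, 0], "rotation": [0, 0, 0], "claw": 0.6},
  {"offset": [-0.281, -0.119, 0], "rotation": [0, 0, 0], "claw": 0.6},
  {"offset": [-0.281, -0.119, 0], "rotation": [0, 0, 0], "claw": 0.6},
])

```text
clock: 1.52
tcp_pos: [0.4144, 0.2694, 0.1291]
orientation: [-0.363, -3.12, 0.0]
contact_force: [0.0, 0.4, 0.1]
grip_width: 0.051
gripper_force: 0.0
```

Run:
```python
from h import *
o=get_obs(); print(o["tcp_pos"],o["orientation"],o["grip_width"],o["joints"],rel([*G["a"],.022]))
```

```text
[0.41444581 0.26939253 0.1290784 ] [-3.62872329e-01 -3.11981299e+00  2.85629616e-04] 0.05102304652056363 [-0.82393684  0.31690605  0.1446769   2.08345119 -0.06684424  0.74609737
  0.70199083] [-0.005 -0.003  0.714]
```

Call:
drive_tool([
  {"offset": [-0.005, 0, 0.2], "rotation": [0, 0, 0], "claw": 0.6},
  {"offset": [-0.005, 0, 0.4], "rotation": [0, 0, 0], "claw": 0.6},
  {"offset": [-0.005, 0, 0.55], "rotation": [0, 0, 0], "claw": 0.6},
  {"offset": [-0.005, 0, 0.65], "rotation": [0, 0, 0], "claw": 0.6},
  {"offset": [-0.005, 0, 0.7], "rotation": [0, 0, 0], "claw": 0.6},
  {"offset": [-0.005, 0, 0.73], "rotation": [0, 0, 0], "claw": 0.6},
  {"offset": [-0.005, 0, 0.73], "rotation": [0, 0, 0], "claw": 0.6},
  {"offset": [-0.005, 0, 0.73], "rotation": [0, 0, 0], "claw": 0},
  {"offset": [-0.005, 0, 0.73], "rotation": [0, 0, 0], "claw": 0},
  {"offset": [-0.005, 0, 0.73], "rotation": [0, 0, 0], "claw": 0},
  {"offset": [-0.005, 0, 0.73], "rotation": [0, 0, 0], "claw": 0},
  {"offset": [-0.005, 0, 0.73], "rotation": [0, 0, 0], "claw": 0},
  {"offset": [-0.005, 0, 0.73], "rotation": [0, 0, 0], "claw": 0},
], force=60)

```text
clock: 2.6
tcp_pos: [0.4164, 0.2696, 0.021]
orientation: [0.363, 3.119, 0.003]
contact_force: [-0.4, 0.6, 6.8]
grip_width: 0.0281
gripper_force: 59.1
```

Call:
drive_tool([
  {"offset": [0, 0, -0.1], "rotation": [0, 0, 0], "claw": 0},
  {"offset": [0, 0, -0.3], "rotation": [0, 0, 0], "claw": 0},
  {"offset": [0, 0, -0.5], "rotation": [0, 0, 0], "claw": 0},
  {"offset": [0, 0, -0.7], "rotation": [0, 0, 0], "claw": 0},
  {"offset": [0, 0, -0.7], "rotation": [0, 0, 0], "claw": 0},
  {"offset": [0, 0, -0.7], "rotation": [0, 0, 0], "claw": 0},
])

```text
clock: 3.1
tcp_pos: [0.4168, 0.2697, 0.1267]
orientation: [0.363, 3.118, 0.006]
contact_force: [-0.5, -1.0, -1.6]
grip_width: 0.0283
gripper_force: 59.4
```

Run:
```python
from h import *
o=get_obs(); print(o["tcp_pos"],o["grip_width"],o["gripper_force"],rel([*M["a"],.125]))
f=grab_frame("side"); cv2.imwrite("pics/s1.png",cv2.resize(cv2.cvtColor(f["frame"][140:340,100:340],cv2.COLOR_RGB2BGR),None,fx=3,fy=3))
```

```text
[0.41681858 0.26965626 0.12669149] 0.028255911387712336 59.403725266456604 [-1.391 -0.558  0.013]
```

View pics/s1.png

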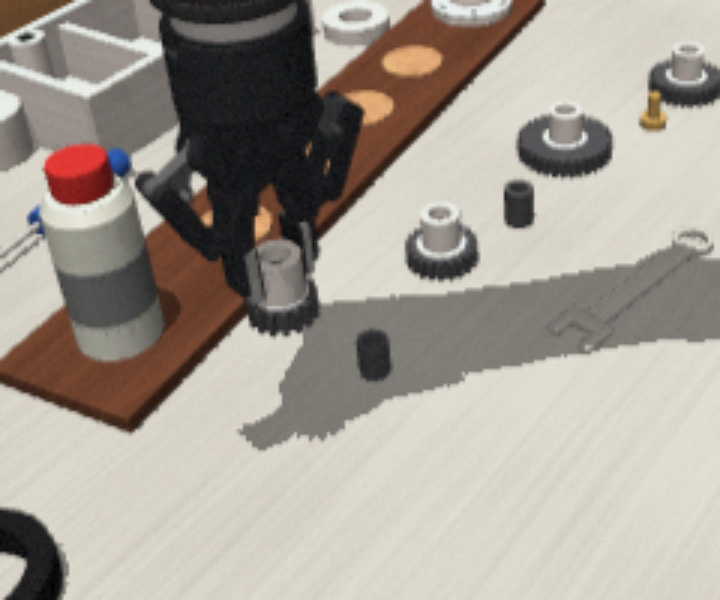

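The gear is held upright in the fingers (crop 283,290), clear of the can. I'll carry it to the far mark.

Call:
drive_tool([
  {"offset": [-0.15, -0.1, 0], "rotation": [0, 0, 0], "claw": 0},
  {"offset": [-0.4, -0.25, 0], "rotation": [0, 0, 0], "claw": 0},
  {"offset": [-0.6, -0.4, 0], "rotation": [0, 0, 0], "claw": 0},
  {"offset": [-0.8, -0.5, 0], "rotation": [0, 0, 0], "claw": 0},
  {"offset": [-1, -0.56, 0], "rotation": [0, 0, 0], "claw": 0},
  {"offset": [-1, -0.56, 0], "rotation": [0, 0, 0], "claw": 0},
])

```text
clock: 3.65
tcp_pos: [0.5468, 0.1468, 0.1236]
orientation: [0.375, 3.117, -0.005]
contact_force: [1.0, 0.2, 0.4]
grip_width: 0.0282
gripper_force: 59.4
```

Call:
drive_tool([
  {"offset": [-0.2, 0, 0], "rotation": [0, 0, 0], "claw": 0},
  {"offset": [-0.39, 0, 0], "rotation": [0, 0, 0], "claw": 0},
  {"offset": [-0.39, 0, 0.1], "rotation": [0, 0, 0], "claw": 0},
  {"offset": [-0.39, 0, 0.3], "rotation": [0, 0, 0], "claw": 0},
  {"offset": [-0.39, 0, 0.4], "rotation": [0, 0, 0], "claw": 0},
  {"offset": [-0.39, 0, 0.4], "rotation": [0, 0, 0], "claw": 0},
  {"offset": [-0.39, 0, 0.4], "rotation": [0, 0, 0], "claw": 0},
])

```text
clock: 4.23
tcp_pos: [0.5977, 0.1389, 0.0628]
orientation: [-0.363, -3.117, 0.003]
contact_force: [0.3, 0.7, -1.2]
grip_width: 0.0284
gripper_force: 59.4
```

Run:
```python
from h import *
o=get_obs(); print(o["tcp_pos"],o["grip_width"],o["orientation"],rel([*M["a"],.0395]))
```

```text
[0.59770694 0.13886036 0.06282414] 0.028429727664547495 [-3.62736138e-01 -3.11661058e+00  2.97441861e-03] [-0.017  0.014  0.155]
```

Call:
drive_tool([
  {"offset": [-0.017, 0.014, 0.05], "rotation": [0, 0, 0], "claw": 0},
  {"offset": [-0.017, 0.014, 0.1], "rotation": [0, 0, 0], "claw": 0},
  {"offset": [-0.017, 0.014, 0.13], "rotation": [0, 0, 0], "claw": 0},
  {"offset": [-0.017, 0.014, 0.15], "rotation": [0, 0, 0], "claw": 0},
  {"offset": [-0.017, 0.014, 0.15], "rotation": [0, 0, 0], "claw": 0},
  {"offset": [-0.017, 0.014, 0.15], "rotation": [0, 0, 0], "claw": 0},
])

```text
clock: 4.73
tcp_pos: [0.6023, 0.1406, 0.0423]
orientation: [-0.363, -3.12, -0.0]
contact_force: [-0.1, 0.7, -1.4]
grip_width: 0.0282
gripper_force: 59.4
```

Call:
drive_tool([
  {"offset": [0, 0, 0], "rotation": [0, 0, 0], "claw": 0.6},
  {"offset": [0, 0, 0], "rotation": [0, 0, 0], "claw": 0.6},
  {"offset": [0, 0, 0], "rotation": [0, 0, 0], "claw": 0.6},
  {"offset": [0, 0, 0], "rotation": [0, 0, 0], "claw": 0.6},
  {"offset": [0, 0, -0.2], "rotation": [0, 0, 0], "claw": 0.6},
  {"offset": [0, 0, -0.4], "rotation": [0, 0, 0], "claw": 0.6},
  {"offset": [0, 0, -0.6], "rotation": [0, 0, 0], "claw": 0.6},
  {"offset": [0, 0, -0.6], "rotation": [0, 0, 0], "claw": 0.6},
  {"offset": [0, 0, -0.6], "rotation": [0, 0, 0], "claw": 0.6},
])

```text
clock: 5.48
tcp_pos: [0.6038, 0.141, 0.1346]
orientation: [0.363, 3.116, 0.003]
contact_force: [0.3, 0.3, -0.6]
grip_width: 0.0511
gripper_force: 0.0
```

Run:
```python
from h import *
o=get_obs(); print(o["tcp_pos"],o["grip_width"],rel([*G["b"],.13]))
```

```text
[0.60384834 0.14103093 0.13457361] 0.05111367891693664 [ 0.9   -0.703  0.025]
```

Call:
drive_tool([
  {"offset": [0.25, -0.2, 0], "rotation": [0, 0, 0], "claw": 0.6},
  {"offset": [0.45, -0.35, 0], "rotation": [0, 0, 0], "claw": 0.6},
  {"offset": [0.65, -0.5, 0], "rotation": [0, 0, 0], "claw": 0.6},
  {"offset": [0.8, -0.65, 0], "rotation": [0, 0, 0], "claw": 0.6},
  {"offset": [0.9, -0.703, 0.025], "rotation": [0, 0, 0], "claw": 0.6},
  {"offset": [0.9, -0.703, 0.025], "rotation": [0, 0, 0], "claw": 0.6},
  {"offset": [0.9, -0.703, 0.025], "rotation": [0, 0, 0], "claw": 0.6},
  {"offset": [0.9, -0.703, 0.025], "rotation": [0, 0, 0], "claw": 0.6},
  {"offset": [0.9, -0.703, 0.025], "rotation": [0, 0, 0], "claw": 0.6},
])

```text
clock: 6.23
tcp_pos: [0.448, 0.0696, 0.1285]
orientation: [0.362, 3.12, 0.0]
contact_force: [0.1, -0.2, 0.7]
grip_width: 0.0513
gripper_force: 0.0
```

Run:
```python
from h import *
o=get_obs(); print(o["tcp_pos"],o["grip_width"],rel([*G["b"],.021]))
f=grab_frame("top"); cv2.imwrite("pics/t1.png",cv2.resize(cv2.cvtColor(f["frame"][100:280,130:390],cv2.COLOR_RGB2BGR),None,fx=3,fy=3)); np.savez("t1.npz",**f)
```

```text
[0.4479749  0.06963015 0.12851397] 0.051261644550267216 [-0.001 -0.001  0.717]
```

View pics/t1.png

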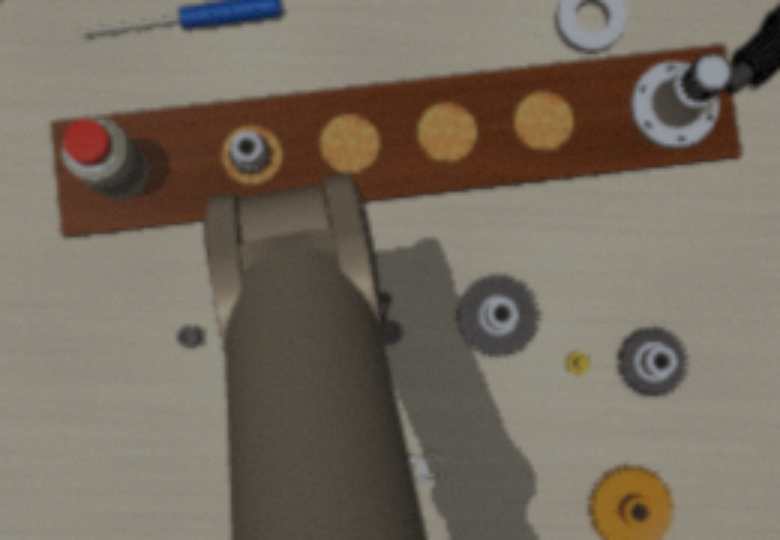

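Gear a is centred on its mark (crop ~250,152). The arm is now over gear b, so I'll pick it up.

Call:
drive_tool([
  {"offset": [0, 0, 0.2], "rotation": [0, 0, 0], "claw": 0.6},
  {"offset": [0, 0, 0.4], "rotation": [0, 0, 0], "claw": 0.6},
  {"offset": [0, 0, 0.55], "rotation": [0, 0, 0], "claw": 0.6},
  {"offset": [0, 0, 0.65], "rotation": [0, 0, 0], "claw": 0.6},
  {"offset": [0, 0, 0.7], "rotation": [0, 0, 0], "claw": 0.6},
  {"offset": [0, 0, 0.715], "rotation": [0, 0, 0], "claw": 0.6},
  {"offset": [0, 0, 0.715], "rotation": [0, 0, 0], "claw": 0.6},
  {"offset": [0, 0, 0.715], "rotation": [0, 0, 0], "claw": 0.6},
  {"offset": [0, 0, 0.715], "rotation": [0, 0, 0], "claw": 0},
  {"offset": [0, 0, 0.715], "rotation": [0, 0, 0], "claw": 0},
  {"offset": [0, 0, 0.715], "rotation": [0, 0, 0], "claw": 0},
  {"offset": [0, 0, 0.715], "rotation": [0, 0, 0], "claw": 0},
  {"offset": [0, 0, 0.715], "rotation": [0, 0, 0], "claw": 0},
  {"offset": [0, 0, 0.715], "rotation": [0, 0, 0], "claw": 0},
  {"offset": [0, 0, 0.6], "rotation": [0, 0, 0], "claw": 0},
  {"offset": [0, 0, 0.4], "rotation": [0, 0, 0], "claw": 0},
  {"offset": [0, 0, 0.2], "rotation": [0, 0, 0], "claw": 0},
  {"offset": [0, 0, 0], "rotation": [0, 0, 0], "claw": 0},
  {"offset": [0, 0, 0], "rotation": [0, 0, 0], "claw": 0},
  {"offset": [0, 0, 0], "rotation": [0, 0, 0], "claw": 0},
])

```text
clock: 7.95
tcp_pos: [0.4479, 0.0695, 0.1303]
orientation: [0.363, 3.117, 0.004]
contact_force: [-0.4, -0.8, -3.9]
grip_width: 0.028
gripper_force: 59.7
```

Run:
```python
from h import *
o=get_obs(); print(o["tcp_pos"],o["grip_width"],rel([*M["b"],.125]))
```

```text
[0.44787338 0.069502   0.13032219] 0.028030836651386462 [-1.127  0.075  0.04 ]
```

Call:
drive_tool([
  {"offset": [-0.15, 0, 0], "rotation": [0, 0, 0], "claw": 0},
  {"offset": [-0.4, 0.03, 0], "rotation": [0, 0, 0], "claw": 0},
  {"offset": [-0.6, 0.05, 0], "rotation": [0, 0, 0], "claw": 0},
  {"offset": [-0.8, 0.075, 0], "rotation": [0, 0, 0], "claw": 0},
  {"offset": [-1, 0.075, 0], "rotation": [0, 0, 0], "claw": 0},
  {"offset": [-1, 0.075, 0], "rotation": [0, 0, 0], "claw": 0},
])

```text
clock: 8.45
tcp_pos: [0.5999, 0.0437, 0.1273]
orientation: [0.366, 3.117, -0.002]
contact_force: [0.8, -0.2, -1.4]
grip_width: 0.0279
gripper_force: 59.7
```

Call:
drive_tool([
  {"offset": [-0.06, 0, 0], "rotation": [0, 0, 0], "claw": 0},
  {"offset": [-0.127, 0, 0], "rotation": [0, 0, 0], "claw": 0},
  {"offset": [-0.127, 0, 0.2], "rotation": [0, 0, 0], "claw": 0},
  {"offset": [-0.127, 0, 0.35], "rotation": [0, 0, 0], "claw": 0},
  {"offset": [-0.127, 0, 0.45], "rotation": [0, 0, 0], "claw": 0},
  {"offset": [-0.127, 0, 0.45], "rotation": [0, 0, 0], "claw": 0},
  {"offset": [-0.127, 0, 0.45], "rotation": [0, 0, 0], "claw": 0},
  {"offset": [-0.127, 0, 0.45], "rotation": [0, 0, 0], "claw": 0},
])

```text
clock: 9.12
tcp_pos: [0.6144, 0.0412, 0.0618]
orientation: [0.363, 3.12, 0.0]
contact_force: [-0.1, -0.3, -3.0]
grip_width: 0.0279
gripper_force: 59.7
```

Run:
```python
from h import *
o=get_obs(); print(o["tcp_pos"],o["grip_width"],o["orientation"],rel([*M["b"],.0395]))
```

```text
[0.61438865 0.04119619 0.06181149] 0.02793422285954061 [3.63075250e-01 3.11956456e+00 4.42623339e-04] [-0.003  0.003  0.149]
```

Call:
drive_tool([
  {"offset": [-0.003, 0.003, 0.05], "rotation": [0, 0, 0], "claw": 0},
  {"offset": [-0.003, 0.003, 0.1], "rotation": [0, 0, 0], "claw": 0},
  {"offset": [-0.003, 0.003, 0.13], "rotation": [0, 0, 0], "claw": 0},
  {"offset": [-0.003, 0.003, 0.15], "rotation": [0, 0, 0], "claw": 0},
  {"offset": [-0.003, 0.003, 0.15], "rotation": [0, 0, 0], "claw": 0},
  {"offset": [-0.003, 0.003, 0.15], "rotation": [0, 0, 0], "claw": 0},
])

```text
clock: 9.62
tcp_pos: [0.6143, 0.0416, 0.0405]
orientation: [-0.364, -3.12, -0.001]
contact_force: [-7.9, -0.2, 19.6]
grip_width: 0.0278
gripper_force: 61.9
```

Call:
drive_tool([
  {"offset": [0, 0, 0], "rotation": [0, 0, 0], "claw": 0.6},
  {"offset": [0, 0, 0], "rotation": [0, 0, 0], "claw": 0.6},
  {"offset": [0, 0, 0], "rotation": [0, 0, 0], "claw": 0.6},
  {"offset": [0, 0, 0], "rotation": [0, 0, 0], "claw": 0.6},
  {"offset": [0, 0, -0.2], "rotation": [0, 0, 0], "claw": 0.6},
  {"offset": [0, 0, -0.4], "rotation": [0, 0, 0], "claw": 0.6},
  {"offset": [0, 0, -0.6], "rotation": [0, 0, 0], "claw": 0.6},
  {"offset": [0, 0, -0.6], "rotation": [0, 0, 0], "claw": 0.6},
  {"offset": [0, 0, -0.6], "rotation": [0, 0, 0], "claw": 0.6},
  {"offset": [0, 0, -0.6], "rotation": [0, 0, 0], "claw": 0.6},
])

```text
clock: 10.45
tcp_pos: [0.614, 0.0416, 0.1281]
orientation: [-0.363, -3.12, 0.0]
contact_force: [-0.6, 0.1, -0.6]
grip_width: 0.0511
gripper_force: 0.0
```

Run:
```python
from h import *
o=get_obs(); print(o["tcp_pos"],o["grip_width"],rel([*G["d"],.13]))
```

```text
[0.61400199 0.04156086 0.1280802 ] 0.05108263687893407 [ 0.854 -1.267 -0.012]
```

Call:
drive_tool([
  {"offset": [0.2, -0.2, 0], "rotation": [0, 0, 0], "claw": 0.6},
  {"offset": [0.4, -0.4, 0], "rotation": [0, 0, 0], "claw": 0.6},
  {"offset": [0.6, -0.6, 0], "rotation": [0, 0, 0], "claw": 0.6},
  {"offset": [0.8, -0.8, 0], "rotation": [0, 0, 0], "claw": 0.6},
  {"offset": [0.854, -1, -0.01], "rotation": [0, 0, 0], "claw": 0.6},
  {"offset": [0.854, -1, -0.01], "rotation": [0, 0, 0], "claw": 0.6},
])

```text
clock: 10.95
tcp_pos: [0.449, -0.0802, 0.1286]
orientation: [-0.374, -3.113, 0.003]
contact_force: [-0.2, -0.7, 0.3]
grip_width: 0.0514
gripper_force: 0.0
```

Call:
drive_tool([
  {"offset": [0, -0.15, 0], "rotation": [0, 0, 0], "claw": 0.6},
  {"offset": [0, -0.267, 0], "rotation": [0, 0, 0], "claw": 0.6},
  {"offset": [0, -0.267, 0], "rotation": [0, 0, 0], "claw": 0.6},
  {"offset": [0, -0.267, 0], "rotation": [0, 0, 0], "claw": 0.6},
  {"offset": [0, -0.267, 0], "rotation": [0, 0, 0], "claw": 0.6},
])

```text
clock: 11.37
tcp_pos: [0.4459, -0.1134, 0.1293]
orientation: [-0.363, -3.119, -0.0]
contact_force: [1.1, -0.6, 0.8]
grip_width: 0.051
gripper_force: 0.0
```

Run:
```python
from h import *
o=get_obs(); print(o["tcp_pos"],o["grip_width"],rel([*G["d"],.021]))
```

```text
[ 0.44590853 -0.11337997  0.12932326] 0.05104574246720754 [-0.001 -0.004  0.722]
```

Call:
drive_tool([
  {"offset": [0, 0, 0.2], "rotation": [0, 0, 0], "claw": 0.6},
  {"offset": [0, 0, 0.4], "rotation": [0, 0, 0], "claw": 0.6},
  {"offset": [0, 0, 0.55], "rotation": [0, 0, 0], "claw": 0.6},
  {"offset": [0, 0, 0.65], "rotation": [0, 0, 0], "claw": 0.6},
  {"offset": [0, 0, 0.7], "rotation": [0, 0, 0], "claw": 0.6},
  {"offset": [0, 0, 0.72], "rotation": [0, 0, 0], "claw": 0.6},
  {"offset": [0, 0, 0.72], "rotation": [0, 0, 0], "claw": 0.6},
  {"offset": [0, 0, 0.72], "rotation": [0, 0, 0], "claw": 0.6},
  {"offset": [0, 0, 0.72], "rotation": [0, 0, 0], "claw": 0},
  {"offset": [0, 0, 0.72], "rotation": [0, 0, 0], "claw": 0},
  {"offset": [0, 0, 0.72], "rotation": [0, 0, 0], "claw": 0},
  {"offset": [0, 0, 0.72], "rotation": [0, 0, 0], "claw": 0},
  {"offset": [0, 0, 0.72], "rotation": [0, 0, 0], "claw": 0},
  {"offset": [0, 0, 0.72], "rotation": [0, 0, 0], "claw": 0},
  {"offset": [0, 0, 0.6], "rotation": [0, 0, 0], "claw": 0},
  {"offset": [0, 0, 0.4], "rotation": [0, 0, 0], "claw": 0},
  {"offset": [0, 0, 0.2], "rotation": [0, 0, 0], "claw": 0},
  {"offset": [0, 0, 0], "rotation": [0, 0, 0], "claw": 0},
  {"offset": [0, 0, 0], "rotation": [0, 0, 0], "claw": 0},
  {"offset": [0, 0, 0], "rotation": [0, 0, 0], "claw": 0},
], force=80)

```text
clock: 13.03
tcp_pos: [0.4469, -0.114, 0.1313]
orientation: [0.363, 3.117, 0.001]
contact_force: [0.4, -0.4, -6.4]
grip_width: 0.0273
gripper_force: 80.5
```

Run:
```python
from h import *
o=get_obs(); print(o["tcp_pos"],o["grip_width"],rel([*M["d"],.125]))
```

```text
[ 0.44688081 -0.11395532  0.13126548] 0.027337125656515922 [-1.35   0.03   0.047]
```

Call:
drive_tool([
  {"offset": [-0.15, 0, 0], "rotation": [0, 0, 0], "claw": 0},
  {"offset": [-0.4, 0.03, 0], "rotation": [0, 0, 0], "claw": 0},
  {"offset": [-0.6, 0.03, 0], "rotation": [0, 0, 0], "claw": 0},
  {"offset": [-0.8, 0.03, 0], "rotation": [0, 0, 0], "claw": 0},
  {"offset": [-1, 0.03, 0], "rotation": [0, 0, 0], "claw": 0},
  {"offset": [-1, 0.03, 0], "rotation": [0, 0, 0], "claw": 0},
])

```text
clock: 13.53
tcp_pos: [0.5976, -0.1447, 0.1279]
orientation: [0.362, 3.118, -0.002]
contact_force: [1.4, 0.5, -4.6]
grip_width: 0.0276
gripper_force: 80.2
```

Call:
drive_tool([
  {"offset": [-0.2, 0, 0], "rotation": [0, 0, 0], "claw": 0},
  {"offset": [-0.35, 0, 0], "rotation": [0, 0, 0], "claw": 0},
  {"offset": [-0.35, 0, 0.2], "rotation": [0, 0, 0], "claw": 0},
  {"offset": [-0.35, 0, 0.35], "rotation": [0, 0, 0], "claw": 0},
  {"offset": [-0.35, 0, 0.45], "rotation": [0, 0, 0], "claw": 0},
  {"offset": [-0.35, 0, 0.45], "rotation": [0, 0, 0], "claw": 0},
  {"offset": [-0.35, 0, 0.45], "rotation": [0, 0, 0], "claw": 0},
  {"offset": [-0.35, 0, 0.45], "rotation": [0, 0, 0], "claw": 0},
])

```text
clock: 14.2
tcp_pos: [0.644, -0.1563, 0.0624]
orientation: [-0.364, -3.12, 0.0]
contact_force: [0.9, -0.6, -5.2]
grip_width: 0.0274
gripper_force: 80.1
```

Run:
```python
from h import *
o=get_obs(); print(o["tcp_pos"],o["grip_width"],o["orientation"],rel([*M["d"],.0415]))
```

```text
[ 0.64403061 -0.15631761  0.06235208] 0.02736849372400562 [-3.63636533e-01 -3.12009510e+00  1.08911586e-04] [-0.006  0.004  0.139]
```

Call:
drive_tool([
  {"offset": [-0.006, 0.004, 0.05], "rotation": [0, 0, 0], "claw": 0},
  {"offset": [-0.006, 0.004, 0.1], "rotation": [0, 0, 0], "claw": 0},
  {"offset": [-0.006, 0.004, 0.12], "rotation": [0, 0, 0], "claw": 0},
  {"offset": [-0.006, 0.004, 0.14], "rotation": [0, 0, 0], "claw": 0},
  {"offset": [-0.006, 0.004, 0.14], "rotation": [0, 0, 0], "claw": 0},
  {"offset": [-0.006, 0.004, 0.14], "rotation": [0, 0, 0], "claw": 0},
])

```text
clock: 14.7
tcp_pos: [0.6453, -0.1559, 0.0416]
orientation: [0.363, 3.12, -0.0]
contact_force: [-0.1, -0.4, -4.5]
grip_width: 0.0269
gripper_force: 80.2
```

Call:
drive_tool([
  {"offset": [0, 0, 0], "rotation": [0, 0, 0], "claw": 0.6},
  {"offset": [0, 0, 0], "rotation": [0, 0, 0], "claw": 0.6},
  {"offset": [0, 0, 0], "rotation": [0, 0, 0], "claw": 0.6},
  {"offset": [0, 0, 0], "rotation": [0, 0, 0], "claw": 0.6},
  {"offset": [0, 0, -0.2], "rotation": [0, 0, 0], "claw": 0.6},
  {"offset": [0, 0, -0.4], "rotation": [0, 0, 0], "claw": 0.6},
  {"offset": [0, 0, -0.6], "rotation": [0, 0, 0], "claw": 0.6},
  {"offset": [0, 0, -0.6], "rotation": [0, 0, 0], "claw": 0.6},
  {"offset": [0, 0, -0.6], "rotation": [0, 0, 0], "claw": 0.6},
  {"offset": [0, 0, -0.6], "rotation": [0, 0, 0], "claw": 0.6},
])

```text
clock: 15.53
tcp_pos: [0.645, -0.1557, 0.1315]
orientation: [0.363, 3.12, 0.0]
contact_force: [0.3, 0.1, -0.3]
grip_width: 0.0512
gripper_force: 0.0
```

Run:
```python
from h import *
o=get_obs(); print(o["tcp_pos"],o["grip_width"],rel([*G["c"],.13]))
```

```text
[ 0.64500968 -0.15569243  0.13146581] 0.051218893196877925 [ 1.392 -1.121  0.01 ]
```

Call:
drive_tool([
  {"offset": [0.2, -0.15, 0], "rotation": [0, 0, 0], "claw": 0.6},
  {"offset": [0.4, -0.3, 0], "rotation": [0, 0, 0], "claw": 0.6},
  {"offset": [0.6, -0.45, 0], "rotation": [0, 0, 0], "claw": 0.6},
  {"offset": [0.8, -0.6, 0], "rotation": [0, 0, 0], "claw": 0.6},
  {"offset": [1, -0.8, 0.01], "rotation": [0, 0, 0], "claw": 0.6},
  {"offset": [1, -0.8, 0.01], "rotation": [0, 0, 0], "claw": 0.6},
])

```text
clock: 16.03
tcp_pos: [0.4625, -0.2424, 0.1284]
orientation: [-0.376, -3.111, 0.001]
contact_force: [-0.5, 0.0, 0.0]
grip_width: 0.0511
gripper_force: 0.0
```

Call:
drive_tool([
  {"offset": [0.2, -0.15, 0], "rotation": [0, 0, 0], "claw": 0.6},
  {"offset": [0.392, -0.321, 0], "rotation": [0, 0, 0], "claw": 0.6},
  {"offset": [0.392, -0.321, 0], "rotation": [0, 0, 0], "claw": 0.6},
  {"offset": [0.392, -0.321, 0], "rotation": [0, 0, 0], "claw": 0.6},
  {"offset": [0.392, -0.321, 0], "rotation": [0, 0, 0], "claw": 0.6},
  {"offset": [0.392, -0.321, 0], "rotation": [0, 0, 0], "claw": 0.6},
])

```text
clock: 16.53
tcp_pos: [0.4043, -0.2708, 0.1296]
orientation: [-0.361, -3.12, -0.001]
contact_force: [0.5, 0.1, -0.6]
grip_width: 0.0513
gripper_force: 0.0
```

Run:
```python
from h import *
o=get_obs(); print(o["tcp_pos"],o["grip_width"],rel([*G["c"],.021]))
```

```text
[ 0.40430296 -0.27075769  0.12961363] 0.051261917100046434 [ 0.006 -0.006  0.724]
```

Call:
drive_tool([
  {"offset": [0.003, -0.003, 0.2], "rotation": [0, 0, 0], "claw": 0.6},
  {"offset": [0.003, -0.003, 0.4], "rotation": [0, 0, 0], "claw": 0.6},
  {"offset": [0.003, -0.003, 0.55], "rotation": [0, 0, 0], "claw": 0.6},
  {"offset": [0.003, -0.003, 0.65], "rotation": [0, 0, 0], "claw": 0.6},
  {"offset": [0.003, -0.003, 0.7], "rotation": [0, 0, 0], "claw": 0.6},
  {"offset": [0.003, -0.003, 0.72], "rotation": [0, 0, 0], "claw": 0.6},
  {"offset": [0.003, -0.003, 0.72], "rotation": [0, 0, 0], "claw": 0.6},
  {"offset": [0.003, -0.003, 0.72], "rotation": [0, 0, 0], "claw": 0.6},
  {"offset": [0.003, -0.003, 0.72], "rotation": [0, 0, 0], "claw": 0},
  {"offset": [0.003, -0.003, 0.72], "rotation": [0, 0, 0], "claw": 0},
  {"offset": [0.003, -0.003, 0.72], "rotation": [0, 0, 0], "claw": 0},
  {"offset": [0.003, -0.003, 0.72], "rotation": [0, 0, 0], "claw": 0},
  {"offset": [0.003, -0.003, 0.72], "rotation": [0, 0, 0], "claw": 0},
  {"offset": [0.003, -0.003, 0.72], "rotation": [0, 0, 0], "claw": 0},
  {"offset": [0, 0, 0.6], "rotation": [0, 0, 0], "claw": 0},
  {"offset": [0, 0, 0.4], "rotation": [0, 0, 0], "claw": 0},
  {"offset": [0, 0, 0.2], "rotation": [0, 0, 0], "claw": 0},
  {"offset": [0, 0, 0], "rotation": [0, 0, 0], "claw": 0},
  {"offset": [0, 0, 0], "rotation": [0, 0, 0], "claw": 0},
  {"offset": [0, 0, 0], "rotation": [0, 0, 0], "claw": 0},
], force=80)

```text
clock: 18.2
tcp_pos: [0.4043, -0.2717, 0.1315]
orientation: [0.362, 3.117, -0.001]
contact_force: [-0.2, 0.8, -4.8]
grip_width: 0.0275
gripper_force: 79.9
```

Run:
```python
from h import *
o=get_obs(); print(o["tcp_pos"],o["grip_width"],rel([*M["c"],.13]))
```

```text
[ 0.40428703 -0.27174881  0.13151631] 0.027468036187584262 [-1.137  1.738  0.014]
```

Call:
drive_tool([
  {"offset": [-0.1, 0.15, 0], "rotation": [0, 0, 0], "claw": 0},
  {"offset": [-0.2, 0.35, 0], "rotation": [0, 0, 0], "claw": 0},
  {"offset": [-0.3, 0.55, 0], "rotation": [0, 0, 0], "claw": 0},
  {"offset": [-0.4, 0.75, 0], "rotation": [0, 0, 0], "claw": 0},
  {"offset": [-0.5, 1, 0], "rotation": [0, 0, 0], "claw": 0},
  {"offset": [-0.5, 1, 0], "rotation": [0, 0, 0], "claw": 0},
])

```text
clock: 18.7
tcp_pos: [0.515, -0.1337, 0.1283]
orientation: [0.346, 3.122, 0.007]
contact_force: [0.4, 2.1, -3.3]
grip_width: 0.0275
gripper_force: 80.0
```

Call:
drive_tool([
  {"offset": [-0.15, 0.2, 0], "rotation": [0, 0, 0], "claw": 0},
  {"offset": [-0.3, 0.4, 0], "rotation": [0, 0, 0], "claw": 0},
  {"offset": [-0.5, 0.6, 0], "rotation": [0, 0, 0], "claw": 0},
  {"offset": [-0.637, 0.738, 0], "rotation": [0, 0, 0], "claw": 0},
  {"offset": [-0.637, 0.738, 0], "rotation": [0, 0, 0], "claw": 0},
  {"offset": [-0.637, 0.738, 0], "rotation": [0, 0, 0], "claw": 0},
  {"offset": [-0.637, 0.738, 0.2], "rotation": [0, 0, 0], "claw": 0},
  {"offset": [-0.637, 0.738, 0.35], "rotation": [0, 0, 0], "claw": 0},
  {"offset": [-0.637, 0.738, 0.45], "rotation": [0, 0, 0], "claw": 0},
  {"offset": [-0.637, 0.738, 0.45], "rotation": [0, 0, 0], "claw": 0},
  {"offset": [-0.637, 0.738, 0.45], "rotation": [0, 0, 0], "claw": 0},
])

```text
clock: 19.62
tcp_pos: [0.6269, -0.0581, 0.061]
orientation: [-0.365, -3.116, 0.001]
contact_force: [-0.3, -0.0, -3.9]
grip_width: 0.0275
gripper_force: 80.2
```

Run:
```python
from h import *
o=get_obs(); print(o["tcp_pos"],o["grip_width"],o["orientation"],rel([*M["c"],.0415]))
```

```text
[ 0.62687593 -0.05812909  0.06101213] 0.0275205137043562 [-3.65013893e-01 -3.11601408e+00  1.48440539e-03] [-0.02   0.012  0.13 ]
```

Call:
drive_tool([
  {"offset": [-0.01, 0.008, 0.05], "rotation": [0, 0, 0], "claw": 0},
  {"offset": [-0.01, 0.008, 0.09], "rotation": [0, 0, 0], "claw": 0},
  {"offset": [-0.01, 0.008, 0.12], "rotation": [0, 0, 0], "claw": 0},
  {"offset": [-0.01, 0.008, 0.13], "rotation": [0, 0, 0], "claw": 0},
  {"offset": [-0.01, 0.008, 0.13], "rotation": [0, 0, 0], "claw": 0},
  {"offset": [-0.01, 0.008, 0.13], "rotation": [0, 0, 0], "claw": 0},
  {"offset": [-0.01, 0.008, 0.13], "rotation": [0, 0, 0], "claw": 0},
])

```text
clock: 20.2
tcp_pos: [0.6312, -0.0562, 0.0434]
orientation: [0.363, 3.12, 0.0]
contact_force: [0.8, 0.3, -3.6]
grip_width: 0.0273
gripper_force: 80.2
```

Call:
drive_tool([
  {"offset": [0, 0, 0], "rotation": [0, 0, 0], "claw": 0.6},
  {"offset": [0, 0, 0], "rotation": [0, 0, 0], "claw": 0.6},
  {"offset": [0, 0, 0], "rotation": [0, 0, 0], "claw": 0.6},
  {"offset": [0, 0, 0], "rotation": [0, 0, 0], "claw": 0.6},
  {"offset": [0, 0, -0.2], "rotation": [0, 0, 0], "claw": 0.6},
  {"offset": [0, 0, -0.4], "rotation": [0, 0, 0], "claw": 0.6},
  {"offset": [0, 0, -0.7], "rotation": [0, 0, 0], "claw": 0.6},
  {"offset": [0, 0, -0.7], "rotation": [0, 0, 0], "claw": 0.6},
  {"offset": [0.3, 0, -0.7], "rotation": [0, 0, 0], "claw": 0.6},
  {"offset": [0.6, 0, -0.7], "rotation": [0, 0, 0], "claw": 0.6},
  {"offset": [0.9, 0, -0.7], "rotation": [0, 0, 0], "claw": 0.6},
  {"offset": [1, 0, -0.7], "rotation": [0, 0, 0], "claw": 0.6},
  {"offset": [1, 0, -0.7], "rotation": [0, 0, 0], "claw": 0.6},
  {"offset": [1, 0, -0.7], "rotation": [0, 0, 0], "claw": 0.6},
  {"offset": [1, 0, -0.7], "rotation": [0, 0, 0], "claw": 0.6},
])

```text
clock: 21.45
tcp_pos: [0.4863, -0.0217, 0.1487]
orientation: [0.363, 3.118, 0.001]
contact_force: [0.1, 0.6, -0.3]
grip_width: 0.0511
gripper_force: 0.0
```

Run:
```python
from h import *
f=grab_frame("top"); cv2.imwrite("pics/t2.png",cv2.resize(cv2.cvtColor(f["frame"][100:280,130:390],cv2.COLOR_RGB2BGR),None,fx=3,fy=3))
W=world(f)
for n,(x,y) in M.items():
    hub=(np.hypot(W[...,0]-x,W[...,1]-y)<.04)&(W[...,2]>.05)&(W[...,2]<.08)
    vs,us=np.nonzero(hub); c,r=cv2.minEnclosingCircle(np.c_[us,vs].astype(np.float32))
    print(n,hub.sum(),W[hub].mean(0).round(4),ray(f,*c,.062).round(4),(x,y))
f=grab_frame("side"); cv2.imwrite("pics/s2.png",cv2.resize(cv2.cvtColor(f["frame"][100:300,80:340],cv2.COLOR_RGB2BGR),None,fx=3,fy=3))
```

```text
a 72 [0.6003 0.1397 0.0595] [0.5997 0.14   0.062 ] (0.6006, 0.1403)
b 75 [0.6153 0.0407 0.0588] [0.6147 0.0405 0.062 ] (0.615, 0.0416)
c 46 [ 0.6366 -0.0574  0.0584] [ 0.6327 -0.0566  0.062 ] (0.6301, -0.0571)
d 79 [ 0.6437 -0.1556  0.0591] [ 0.6427 -0.1549  0.062 ] (0.645, -0.156)
```

View pics/t2.png

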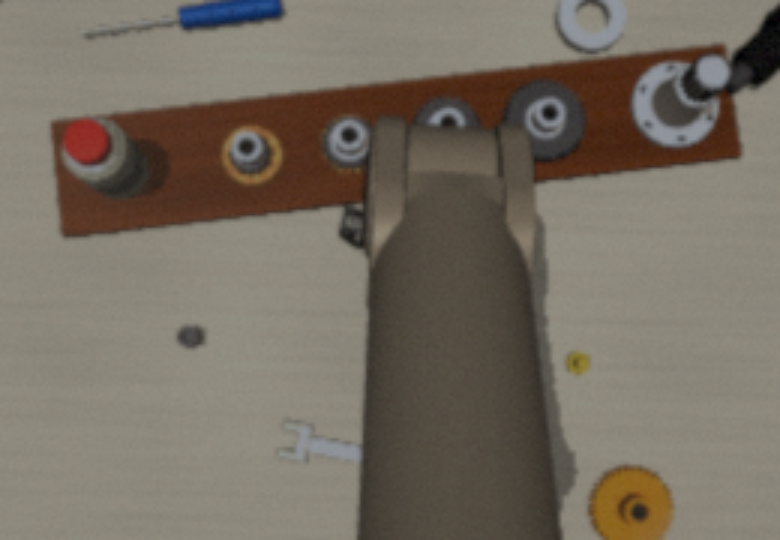

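View pics/s2.png

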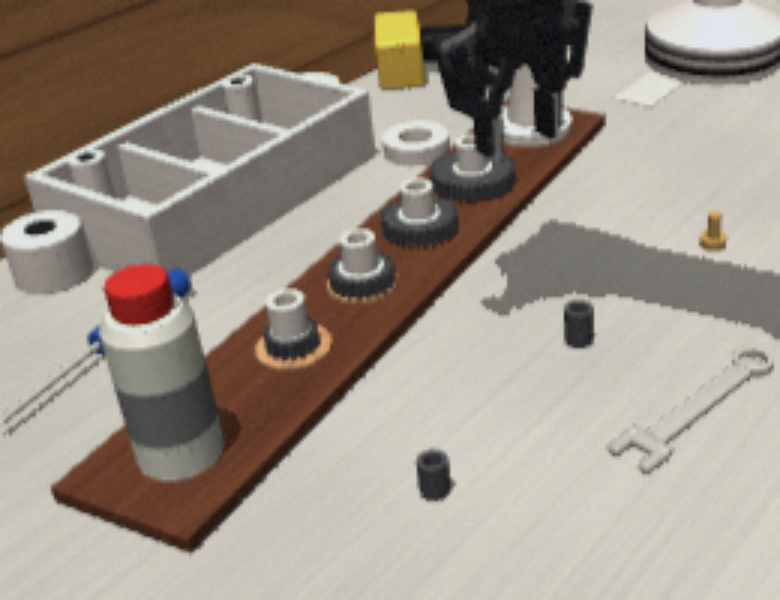

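The four gears sit flat in size order, from a at crop (288,330) to d at (472,165) in the side view. a, b and d measure within 3 mm of their marks. The top view half hides gear c, but I released it about 1.5 mm from its mark. The can hasn't moved, so I'm handing in.

```bash
python3 -c "
from bench import *
print(hand_in())"
```

```text
the job is handed in; nothing more can be done
None
```

All four gears are on the cork marks, flat with the hub up, largest next to the shaft and smallest farthest away; the spray can was left standing in place, and the job is handed in (no verdict was returned).

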